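Set the six-sided sharpening stone in its sloping holder, fine face up

ROBOT

A 6-joint arm with a two-finger parallel gripper is mounted at the origin on a cart in front of the work surface, level with it; the furniture and walls round the work are solid. World frame = base frame: x ahead of the robot, y to its left, z up, the work surface at z = 0. Lengths are in mm, angles in rad, forces in N, time in s.
With the tool pointing down it reaches from about 350 to 975 mm from the base axis. Payload 7.1 kg.
Tool frame: the origin (TCP) lies midway between the tips of the shut fingers; the grasp point (between the pads) lies 19 mm behind it (ctrl.grasp_offset is the distance from the TCP to the grasp point, in mm); z points along the fingers, y is the line along which they close (so a half turn about z gives the same grasp; the last joint's range is limited). The gripper opens to 88 mm and grips with 3 to 60 N. Pads are 20 mm wide; open, the fingers measure 115 mm over their backs; the gripper's body (75 mm by 178 mm) begins 61 mm behind the grasp point.
Start: joints at [1.274, 0.423, 1.63, -0, 1.089, -0.019], TCP at [171.369, 601.03, 222.675] pointing down, gripper open.
Joint ranges: [-3, 3], [-0.9, 2.11], [0.09, 2.58], [-1.31, 4.45], [0.11, 2.69], [-2.54, 2.54]. Speed limits (rad/s): [2.39, 2.39, 3.01, 3.14, 3.14, 3.14].

INTERFACE

Orientations are given as a rotation vector (axis times angle).
In Python, from workcell import sensors, viewer, ctrl gives the robot as it stands. The module is installed in compiled form; this text tells all that it offers.
- The arm moves only by the shell command python3 -m handwheel 'ROWS'. ROWS is JSON, a list of rows, each a list of 7 numbers: the shift along the tool's x, y, z in mm, then the turn, a rotation vector about the tool's x, y, z in rad, then the closure, from 0 (fully open) to 1 (shut). In form: [[x, y, z, rx, ry, rz, jaw], ...]. A call has 1 to 10 rows; each row shifts and turns the commanded pose from where the row before left it, along the tool's axes as they then stand; what a row does not reach is not made up. A row lasts 1/8 s, in which the tool goes at most 62.5 mm and 10.7 degrees, less where a joint would pass 70% of its speed; a pose out of reach is approached as far as the arm can. A call is refused whole if a number of a shift passes 62.5 or a number of a turn 0.188, either way. A call with a gripper value outside its range is refused whole. The fingers move at their own pace and stop on an object; the grip force is fixed at half the most. Time passes only in rows, so rows that do not move let the fingers close. It gives the time, the measured TCP pose, the force, the opening and the grip force at its end, in the units of the state.
- sensors.get_obs(): the state, without advancing time (a new reading comes with each control period).
- viewer.get_image(name): name is "scene" or "top" or "wrist"; returns a dict with "frame" (420x560x3 uint8, blue, green, red), "fov_y" (degrees; the focal length in pixels is half the picture's height over the tangent of half this angle, whatever the lens; pixels are square), "cx", "cy" (the principal point, pixels), "distortion" ([k1, k2, p1, p2, k3] as OpenCV has them; the pictures are not rectified), "R" (3x3) and "t" (3): a world point X has camera coordinates R X + t. Camera axes: x right, y down, z forward; pixel columns grow to the right and rows downward; lengths in mm; the calibration is good to about 2 mm. A picture is of the moment at which its call begins. There is no depth.
- ctrl.close_job(): hands the job in; it is judged then, once.
The state is a dict: "t": time; "qpos": joint angles; "qvel": joint speeds; "joint_torque": joint torques, N m; "ee_pos": TCP position; "orientation": TCP orientation; "ft_force": force on the tool from outside, world axes, zero at the start; "moment": the same for the moment, N m; "width": finger opening in mm; "grasp_force": force on a finger pad.
Only numpy, scipy, OpenCV 4.12 (cv2) and the standard library are available. Lean on these libraries where they do the work, as an engineer would, in place of code of your own. Each camera call takes 0.05 s, during which the arm holds its last target. There are 200 camera calls.

TASK

Get the sharpening stone ready for the knives: first roll the six-sided stone over on the worktop until its orange face lies on top. Then lay it, orange face still up, into the black saddles of the sloping wooden holder and let go, and push the red clamp jaw up the slope until the stone is held snug between the jaw and the metal end stop. Leave the salt shaker, peeler, mug and lemon where they stand.

Things in the scene. Friction and masses are not known exactly. Their poses are not given: they have to be found in the camera images.
- stone_mid (a point): centre of the loose sharpening stone: a straight hexagonal bar 120 mm long, 50 mm across flats, 56 mm across its blunted edges, each flat 25 mm wide, 0.4 kg. One face is orange, one beside it white, the other four grey. x runs along the bar, z is the outward normal of the orange face; the white face's normal is 60 deg from z towards +y. Lying flat, its centre is 25 mm up
- orange_face (a point): centre of the stone's orange face, 25 mm from stone_mid along z; same axes. At the start it is 120 deg from the top, facing down to one side; the white face looks up on that same side. A roll over one edge turns the stone 60 deg and carries it 29 mm; a finger pushing on its outer edge half-way up and rising with that edge rolls it over; pressed without rising it may jam or slide
- seat (a point): where the stone's centre is when home in the fixed holder, whose wooden bed slopes 30 deg, rising away from the robot. x points up the slope, z square out of the bed (leaning to the robot), y across. The bed, 76 mm wide, is 25 mm below this point along z. Aluminium end stop: face at x = +60 mm, 32 mm high, 60 mm wide. The stone, let go, may slide down to the jaw
- bed: the holder's sloping bed; origin on its surface, 10 mm down the slope from seat; same axes. Two pairs of black saddles stand on it at x = -25 and +45 mm (each 22 mm long, 19 mm high); they taper from 53 mm apart at the top to 31 mm at the foot and centre the stone's lower side faces. Between the pairs the bed is bare: room for the fingers
- jaw_back (a point): middle of the rear (lower, robot-side) face of the red clamp jaw, a block 50 mm wide, 16 mm thick and 36 mm high over the bed, on the lower end of the bed; this point is 22 mm above the bed. Axes as for seat: the jaw slides along +x, up the slope. Behind it the bed is bare for about 30 mm
- jaw (a joint): travel of the clamp jaw up the slope, m: 0 = fully open (its front face 40 mm from the end of a stone that is home), 0.040 = touching the stone that is home against the end stop; it slides stiffly (2.5 N; some 10 to 15 N with the stone in front of it) and stays where it is left; hard limit 0.046
- salt: salt shaker with a grey cap, 44 mm wide, 90 mm high; origin under its centre; bystander
- peeler: black vegetable peeler lying flat, 142 mm long in its y, 14 mm high; bystander
- mug_pen: white mug, 83 mm wide, 86 mm high, 110 mm long with the handle; bystander
- lemon: yellow lemon, 72x55x56 mm; bystander

How it is judged (in metres and radians):
On the way, in this order (a step that is already met when the one before it is completed fails the run):
1. the stone lies on the worktop with its orange face on top (angle between stone_mid's own z axis and vertical below 0.1 rad and height (world z) of stone_mid below 0.03 m), for 0.2 s.
2. the stone lies in the saddles of the holder, orange face up, let go (z of orange_face in the frame of seat between 0.02 and 0.03 m and y of stone_mid in the frame of seat between -0.005 and 0.005 m and distance between stone_mid and seat below 0.045 m and contact force between the fingers and stone below 0.5 N), for 0.2 s.
At the end, for the whole second after the job is handed in: The stone lies flat in the saddles with its orange face up (square out of the bed), its centre within 5 mm of home against the end stop and its length along the bed within 0.06 rad; the jaw is pushed up to it (travel over 36.5 mm of 40); the stone is at rest (z of orange_face in the frame of seat between 0.021 and 0.029 m and distance between stone_mid and seat below 0.005 m and angle between the x axis of stone_mid and the x axis of seat, either way round below 0.06 rad and value of joint jaw above 0.0365 m and linear speed of stone below 0.02 m/s); the robot touches nothing.
It fails at once if a bystander is pushed more than 30 mm from where it stood (distance of any of salt, peeler, mug_pen, lemon from where it was at the start of the episode above 0.03 m).
It also fails if it takes over 56 s, if anything falls off the work surface, if the arm or the gripper's body presses on something with over 40 N, if the wrist force passes 120 N, or if a joint passes its speed limit or range.

## Working session

There is one attempt and no reset: what is moved stays moved. The work goes in short steps, Python scripts to look and compute and a shell command to move; the robot and the scene stay as the last step left them, time stands still between calls to the robot, and variables do not carry over. Pictures are saved under pics/ and viewed, at most 10 in all, crops included, and the job is handed in when it is done.

```bash
mkdir -p pics; cat > h.py <<'E'
import numpy as np, cv2
from workcell import sensors, viewer, ctrl
def snap(n,f,crop=None,k=1):
    d=viewer.get_image(n); np.save('pics/'+f+'.npy',d,allow_pickle=True)
    im=d['frame']
    if crop: x0,y0,x1,y1=crop; im=im[y0:y1,x0:x1]
    if k!=1: im=cv2.resize(im,None,fx=k,fy=k,interpolation=cv2.INTER_CUBIC)
    cv2.imwrite('pics/'+f+'.png',im); return d
def load(f): return np.load('pics/'+f+'.npy',allow_pickle=True).item()
def K(d):
    f=210/np.tan(np.radians(d['fov_y'])/2)
    return np.array([[f,0,d['cx']],[0,f,d['cy']],[0,0,1]])
def onplane(d,uv,z):
    p=cv2.undistortPoints(np.array(uv,float).reshape(-1,1,2),K(d),np.array(d['distortion'],float))[:,0]
    R=np.array(d['R']);t=np.array(d['t']);c=-R.T@t
    r=np.c_[p,np.ones(len(p))]@R
    z=np.broadcast_to(z,len(p))
    return c+r*((z-c[2])/r[:,2])[:,None]
def proj(d,X):
    return cv2.projectPoints(np.array(X,float).reshape(-1,1,3),cv2.Rodrigues(np.array(d['R'],float))[0],np.array(d['t'],float),K(d),np.array(d['distortion'],float))[0][:,0]
E
python3 - <<'E'
from h import *
a=snap('scene','s0');b=snap('top','t0')
for d in(a,b): print(d['fov_y'],-np.array(d['R']).T@d['t'])
print(sensors.get_obs())
E
```

```text
44.59846442613025 [-462.57066378  -94.06269502 1342.40361187]
56.42760044950736 [ 337.77824223  -50.7447453  1315.75672063]
{'t': 0.1, 'qpos': array([ 1.27397945e+00,  4.23741833e-01,  1.63061805e+00, -1.86195320e-05,
        1.08862042e+00, -1.89795403e-02]), 'qvel': array([-0.0006977 , -0.00057242, -0.00070379,  0.0010073 ,  0.0001274 ,
       -0.00076839]), 'joint_torque': array([-9.62814702e-04, -5.45612669e+01, -2.74324876e+01,  6.44194731e-02,
        1.89311674e-02,  1.29663303e-05]), 'ee_pos': array([171.24047931, 600.54968141, 221.99178821]), 'orientation': array([-4.34981984e-01, -3.11112870e+00,  2.15652323e-03]), 'ft_force': array([ 0.02867573,  0.55422498, -0.45462283]), 'moment': array([-0.01777413, -0.04297413,  0.03782772]), 'grasp_force': 0.0, 'width': 88.13171857608388}
```

View pics/s0.png

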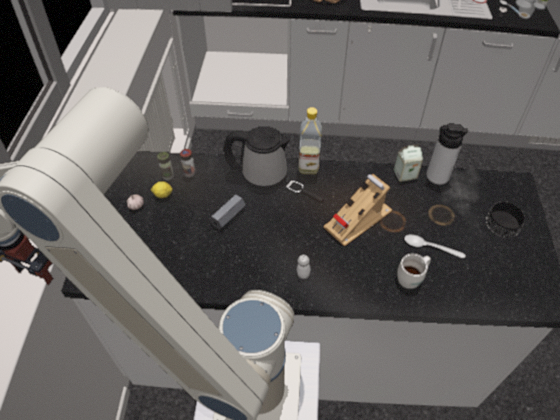

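View pics/t0.png

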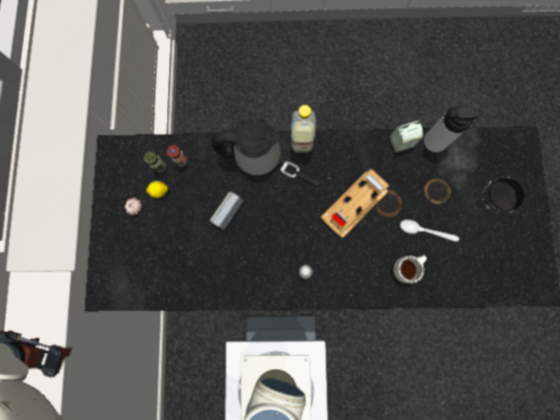

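The scene view shows the stone near (228,212) and the holder near (358,212), with its jaw at (340,221). In the top view they are near (227,209) and (357,203). I'll enlarge both.

```bash
python3 - <<'E'
from h import *
a=load('s0')['frame'];b=load('t0')['frame']
f=lambda im,x,y:cv2.resize(im[y:y+75,x:x+100],None,fx=4,fy=4,interpolation=cv2.INTER_CUBIC)
o=np.vstack([np.hstack([f(b,190,165),f(b,310,160)]),np.hstack([f(a,190,175),f(a,310,170)])])
cv2.imwrite('pics/c0.png',o)
E
```

```text
(no output)
```

View pics/c0.png

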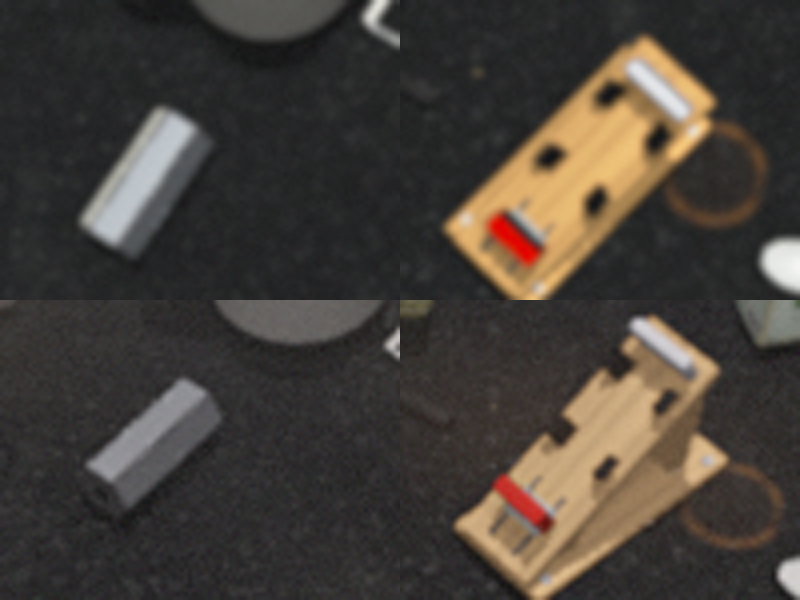

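```bash
python3 - <<'E'
from h import *
a=load('s0');b=load('t0')
T=lambda l,x,y,ox,oy:[[x+(u-ox)/4-.375,y+(v-oy)/4-.375] for u,v in l]
st=onplane(b,T([(170,107),(200,122),(122,248),(90,222),(147,178),(210,143),(138,258)],190,165,0,0),[50]*5+[25]*2)
print('stone',st.round(1))
ts=T([(548,155),(596,203),(610,92),(657,137),(517,228),(660,90)],310,160,400,0)
ss=T([(562,432),(606,467),(622,363),(664,402),(527,497),(663,347)],310,170,400,300)
un=lambda d,p:cv2.undistortPoints(np.array(p).reshape(-1,1,2),K(d),np.array(d['distortion'],float))[:,0].T
P=lambda d:np.c_[d['R'],d['t']]
X=cv2.triangulatePoints(P(a),P(b),un(a,ss),un(b,ts));X=(X[:3]/X[3]).T
print('lowL lowR upL upR jaw stop',X.round(1))
u=(X[2]+X[3]-X[0]-X[1])/2;print(u,np.degrees(np.arctan2(u[1],u[0])),np.degrees(np.arctan2(u[2],np.hypot(*u[:2]))), X[:4].mean(0))
E
```

```text
stone [[639.1 135.4  50. ]
 [625.9 110.3  50. ]
 [521.2 173.7  50. ]
 [543.2 200.5  50. ]
 [579.3 153.9  50. ]
 [613.3 104.8  25. ]
 [516.2 164.6  25. ]]
lowL lowR upL upR jaw stop [[ 603.5 -241.1   76.2]
 [ 561.6 -275.1   86.4]
 [ 644.3 -285.4  117.8]
 [ 608.  -319.3  115.3]
 [ 546.6 -215.    61.5]
 [ 637.4 -315.8  147.5]]
[ 43.61426988 -44.2776585   35.22863816] -45.43244751437389 29.54567649198053 [ 604.34685301 -280.22291173   98.91911888]
```

```bash
cat >> h.py <<'E'
from scipy.spatial.transform import Rotation as Ro, Slerp
def pose(): o=sensors.get_obs(); return Ro.from_rotvec(o['orientation']),np.array(o['ee_pos'])
def frame(y,z):
    y=np.array(y,float)/np.linalg.norm(y);z=np.array(z,float)/np.linalg.norm(z)
    return Ro.from_matrix(np.c_[np.cross(y,z),y,z])
def rows(wps,jaw,start=None):
    "wps: list of (Ro,p,nrows)"
    R,p=start or pose()
    for Rt,pt,n in wps:
        s=Slerp([0,1],Ro.concatenate([R,Rt]));print('n=%d'%n)
        A,B=R,p
        out=[]
        for i in range(1,n+1):
            C=s(i/n);q=p+(np.array(pt)-p)*i/n
            out.append([round(v,1) for v in A.inv().apply(q-B)]+[round(v,3) for v in (A.inv()*C).as_rotvec()]+[jaw]);A,B=C,q
        print(str(out).replace(' ',''))
        R,p=Rt,np.array(pt,float)
ps=np.radians(-32)
a=np.array([np.cos(ps),np.sin(ps),0]);n=np.array([-a[1],a[0],0]);z=np.array([0,0,1.]);c=np.array([580.5,154.5,0])
def tool(al,yv=a,nv=n): return frame(yv,-nv*np.sin(al)-z*np.cos(al))
E
python3 - <<'E'
from h import *
b=load('t0')
print(onplane(b,[(215,140),(222,152),(257,173)],[100,100,100]).round())
al=np.radians(35)
rows([(tool(0),c+75*n+z*180,10),(tool(al),c+75*n+z*60,5),(tool(al),c+70*n+z*10,2)],0)
E
```

```text
[[801. 186. 100.]
 [760. 163. 100.]
 [687.  48. 100.]]
n=10
[[np.float64(-53.7),np.float64(-24.5),np.float64(4.2),np.float64(-0.0),np.float64(0.0),np.float64(0.185),0],[np.float64(-57.3),np.float64(-14.2),np.float64(4.2),np.float64(-0.0),np.float64(0.0),np.float64(0.185),0],[np.float64(-58.9),np.float64(-3.4),np.float64(4.2),np.float64(-0.0),np.float64(0.0),np.float64(0.185),0],[np.float64(-58.5),np.float64(7.5),np.float64(4.2),np.float64(-0.0),np.float64(0.0),np.float64(0.185),0],[np.float64(-56.1),np.float64(18.2),np.float64(4.2),np.float64(-0.0),np.float64(0.0),np.float64(0.185),0],[np.float64(-51.8),np.float64(28.2),np.float64(4.2),np.float64(-0.0),np.float64(0.0),np.float64(0.185),0],[np.float64(-45.7),np.float64(37.2),np.float64(4.2),np.float64(-0.0),np.float64(0.0),np.float64(0.185),0],[np.float64(-38.1),np.float64(45.0),np.float64(4.2),np.float64(-0.0),np.float64(0.0),np.float64(0.185),0],[np.float64(-29.2),np.float64(51.3),np.float64(4.2),np.float64(-0.0),np.float64(0.0),np.float64(0.185),0],[np.float64(-19.2),np.float64(55.8),np.float64(4.2),np.float64(-0.0),np.float64(0.0),np.float64(0.185),0]]
n=5
[[np.float64(0.0),np.float64(0.0),np.float64(24.0),np.float64(0.0),np.float64(-0.122),np.float64(-0.0),0],[np.float64(2.9),np.float64(0.0),np.float64(23.8),np.float64(0.0),np.float64(-0.122),np.float64(0.0),0],[np.float64(5.8),np.float64(0.0),np.float64(23.3),np.float64(-0.0),np.float64(-0.122),np.float64(0.0),0],[np.float64(8.6),np.float64(-0.0),np.float64(22.4),np.float64(-0.0),np.float64(-0.122),np.float64(0.0),0],[np.float64(11.3),np.float64(0.0),np.float64(21.2),np.float64(0.0),np.float64(-0.122),np.float64(-0.0),0]]
n=2
[[np.float64(12.3),np.float64(-0.0),np.float64(21.9),np.float64(0.0),np.float64(0.0),np.float64(0.0),0],[np.float64(12.3),np.float64(0.0),np.float64(21.9),np.float64(0.0),np.float64(0.0),np.float64(0.0),0]]
```

```bash
sed -i 's/round(v,1) for/float(round(v,1)) for/;s/round(v,3) for/float(round(v,3)) for/' h.py
python3 -m handwheel '[[-53.7,-24.5,4,0,0,0.185,0],[-57.3,-14.2,4,0,0,0.185,0],[-58.9,-3.4,4,0,0,0.185,0],[-58.5,7.5,4,0,0,0.185,0],[-56.1,18.2,4,0,0,0.185,0],[-51.8,28.2,4,0,0,0.185,0],[-45.7,37.2,4,0,0,0.185,0],[-38.1,45,4,0,0,0.185,0],[-29.2,51.3,4,0,0,0.185,0],[-19.2,55.8,4,0,0,0.185,0]]'
python3 -m handwheel '[[0,0,0,0,0,0,0],[0,0,0,0,0,0,0]]'
python3 - <<'E'
from h import *
snap('wrist','w1')
al=np.radians(35)
rows([(tool(al),c+75*n+z*60,5),(tool(al),c+70*n+z*10,2)],0)
E
```

```text
t: 1.35
ee_pos: [621.9, 217.3, 182.2]
orientation: [-2.751, -1.516, 0.001]
ft_force: [0.3, 0.6, 0.5]
width: 87.7
grasp_force: 0.0
t: 1.6
ee_pos: [620.0, 218.7, 182.0]
orientation: [-2.746, -1.526, 0.002]
ft_force: [-0.2, 0.8, -0.6]
width: 88.1
grasp_force: 0.0
n=5
[[-0.1,0.3,24.5,-0.0,-0.122,0.001,0],[2.8,0.3,24.3,-0.0,-0.122,0.001,0],[5.8,0.3,23.8,-0.0,-0.122,0.001,0],[8.6,0.2,22.9,-0.0,-0.122,0.001,0],[11.3,0.2,21.7,-0.0,-0.122,0.001,0]]
n=2
[[12.3,-0.0,21.9,0.0,0.0,0.0,0],[12.3,0.0,21.9,0.0,0.0,0.0,0]]
```

View pics/w1.png

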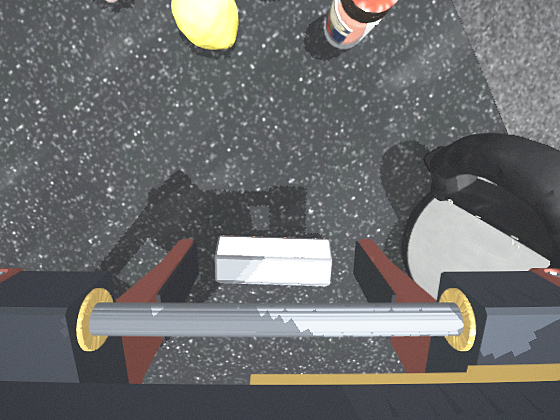

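The wrist view shows the stone between (215,237) and (331,285). Its white face is the upper strip, with the outer edge at row 237 and the ridge at row 254, lying parallel to the finger line. The lemon and kettle are clear.

```bash
python3 - <<'E'
from h import *
d=load('w1')
X=onplane(d,[(218,237),(329,239),(216,256),(331,256),(216,284),(331,284)],[25,25,50,50,50,50])
for x in X: print(x.round(1),'a,n',((x-c)@a).round(1),((x-c)@n).round(1))
E
python3 -m handwheel '[[0,0,24.5,0,-0.122,0,0],[2.8,0,24.3,0,-0.122,0,0],[5.8,0,23.8,0,-0.122,0,0],[8.6,0,22.9,0,-0.122,0,0],[11.3,0,21.7,0,-0.122,0,0]]'
```

```text
[542.7 213.   25. ] a,n -63.0 29.6
[644.1 147.5  25. ] a,n 57.6 27.7
[538.3 202.3  50. ] a,n -61.1 18.2
[637.9 140.6  50. ] a,n 56.0 18.6
[520.2 176.3  50. ] a,n -62.7 -13.5
[622.5 112.9  50. ] a,n 57.6 -13.0
t: 2.28
ee_pos: [619.6, 220.2, 60.3]
orientation: [2.396, 1.336, -0.758]
ft_force: [0.3, 0.4, -0.2]
width: 87.8
grasp_force: 0.0
```

```bash
python3 -m handwheel '[[12,0,22,0,0,0,0],[12,0,21.5,0,0,0,0],[0,0,0,0,0,0,0]]'
python3 - <<'E'
from h import *
R,p=pose();al=np.radians(35)
print(((p-c)@n).round(1),((p-c)@a).round(1),p.round(1))
rows([(tool(al),c+38*n+z*10,3),(tool(al),c+32*n+z*10,2)],0)
E
```

```text
t: 2.65
ee_pos: [616.0, 212.8, 9.5]
orientation: [2.401, 1.334, -0.76]
ft_force: [-0.5, 0.2, -0.7]
width: 88.0
grasp_force: 0.0
68.2 -0.8 [616.  212.8   9.5]
n=3
[[-8.3,0.3,5.7,-0.0,0.0,0.001,0],[-8.3,0.3,5.7,-0.0,0.0,0.001,0],[-8.3,0.3,5.6,-0.0,0.0,0.001,0]]
n=2
[[-2.5,-0.0,1.7,0.0,0.0,0.0,0],[-2.5,-0.0,1.7,0.0,0.0,0.0,0]]
```

```bash
python3 -m handwheel '[[-8.3,0,5.7,0,0,0,0],[-8.3,0,5.7,0,0,0,0],[-8.3,0,5.7,0,0,0,0],[-2.5,0,1.7,0,0,0,0],[-2,0,1.4,0,0,0,0]]'
python3 -m handwheel '[[-3.6,0,-3,0,0.1,0,0],[-3.6,0,-3,0,0.1,0,0],[-3.6,0,-3,0,0.1,0,0],[-3.6,0,-3,0,0.1,0,0]]'
python3 - <<'E'
from h import *
R,p=pose()
print(((p-c)@n).round(1),((p-c)@a).round(1),p.round(1))
E
```

```text
t: 3.28
ee_pos: [599.3, 183.8, 11.6]
orientation: [2.402, 1.334, -0.754]
ft_force: [1.9, 2.5, 1.2]
width: 88.0
grasp_force: 1.2
t: 3.78
ee_pos: [595.0, 177.4, 28.6]
orientation: [2.647, 1.471, -0.274]
ft_force: [-0.0, 1.0, -0.4]
width: 87.7
grasp_force: 0.1
27.1 0.2 [595.  177.4  28.6]
```

```bash
python3 - <<'E'
from h import *
a_=snap('scene','s2');b=snap('wrist','w2')
f=cv2.resize(a_['frame'][140:260,150:310],(560,420),interpolation=cv2.INTER_CUBIC)
cv2.imwrite('pics/c2.png',cv2.resize(np.vstack([f,b['frame']]),(400,600)))
E
```

```text
(no output)
```

View pics/c2.png

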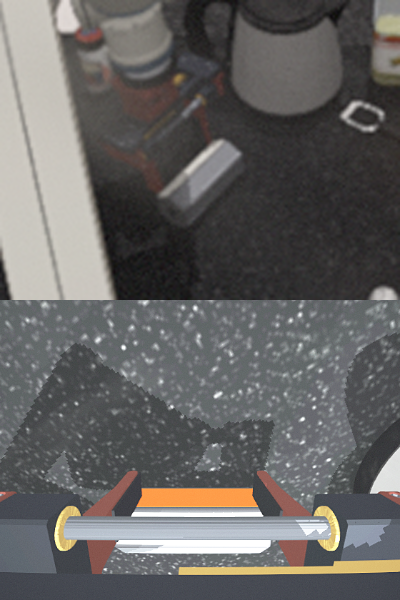

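The wrist crop shows orange (row ~497) on the +n side next to white (row ~530), so the stone seems to have rolled once. I'll back off and measure where it lies.

```bash
python3 -m handwheel '[[20,0,0,0,0,0,0],[20,0,-20,0,-0.1,0,0],[0,0,-30,0,-0.1,0,0],[0,0,-30,0,0,0,0],[0,0,0,0,0,0,0]]'
python3 - <<'E'
from h import *
R,p=pose()
print(((p-c)@n).round(1),((p-c)@a).round(1),p.round(1))
d=snap('wrist','w3')
E
```

```text
t: 4.5
ee_pos: [630.5, 233.7, 96.9]
orientation: [2.531, 1.407, -0.522]
ft_force: [0.1, 0.3, -0.1]
width: 87.7
grasp_force: 0.0
93.7 0.5 [630.5 233.7  96.9]
```

View pics/w3.png

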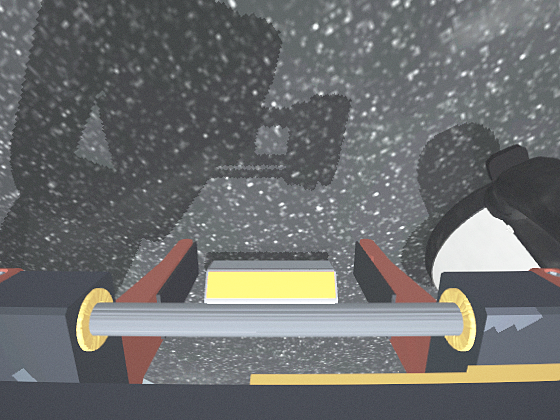

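```bash
python3 - <<'E'
from h import *
d=load('w3')
X=onplane(d,[(207,261),(333,261),(205,271),(337,271),(204,300),(338,300)],[25,25,50,50,50,50])
for x in X: print(x.round(1),'a,n',((x-c)@a).round(1),((x-c)@n).round(1))
print((-np.array(d['R']).T@d['t']).round())
f=cv2.resize(d['frame'][235:320,190:350],(640,340),interpolation=cv2.INTER_CUBIC);cv2.imwrite('pics/c3.png',f)
for r in range(250,312,2): print(r,d['frame'][r,270],end=';')
E
```

```text
[534.4 196.   25. ] a,n -61.1 10.8
[631.4 135.5  25. ] a,n 53.2 10.9
[546.6 206.7  50. ] a,n -56.4 26.3
[637.7 149.8  50. ] a,n 51.0 26.3
[520.4 176.8  50. ] a,n -62.8 -12.9
[621.9 113.4  50. ] a,n 56.9 -12.9
[698. 343. 218.]
250 [113 108 107];252 [115 112 109];254 [74 73 74];256 [79 82 76];258 [102  98 100];260 [108 104  98];262 [152 149 141];264 [153 146 139];266 [150 144 135];268 [119 113 109];270 [214 198 192];272 [136 255 255];274 [133 250 255];276 [136 250 255];278 [135 250 255];280 [134 250 255];282 [134 250 255];284 [135 251 255];286 [137 251 255];288 [134 250 255];290 [138 251 255];292 [134 250 255];294 [139 251 255];296 [133 251 255];298 [231 251 255];300 [246 239 239];302 [255 255 254];304 [122 113 103];306 [146 139 132];308 [161 150 145];310 [190 180 169];
```

The stone has rolled exactly once. Orange is now on the upper +n side, and white is on top behind the gripper rod. Its centre is at about n=-27, so I'll do the second roll.

```bash
python3 - <<'E'
from h import *
d=load('w3')
X=onplane(d,[(207,261),(333,261),(205,271),(337,271),(204,299),(338,299)],[15,15,25,25,50,50])
for x in X: print('a,n',((x-c)@a).round(1),((x-c)@n).round(1))
al=np.radians(35)
C=c-27*n-2.5*a
rows([(tool(al),C+72*n+z*40,4),(tool(al),C+65*n+z*11,2),(tool(al),C+34*n+z*11,5)],0)
E
```

```text
a,n -64.2 -0.2
a,n 56.0 -0.1
a,n -64.8 -2.9
a,n 58.6 -2.9
a,n -62.6 -11.4
a,n 56.7 -11.4
n=4
[[-5.2,-0.7,17.4,0.0,-0.05,0.0,0],[-4.3,-0.6,17.6,0.0,-0.05,0.0,0],[-3.5,-0.6,17.8,0.0,-0.05,0.0,0],[-2.6,-0.6,18.0,0.0,-0.05,0.0,0]]
n=2
[[5.4,-0.0,13.9,0.0,0.0,0.0,0],[5.4,0.0,13.9,0.0,0.0,0.0,0]]
n=5
[[-5.1,-0.0,3.6,0.0,0.0,0.0,0],[-5.1,-0.0,3.6,0.0,0.0,0.0,0],[-5.1,0.0,3.6,0.0,0.0,0.0,0],[-5.1,-0.0,3.6,0.0,0.0,0.0,0],[-5.1,-0.0,3.6,0.0,0.0,0.0,0]]
```

```bash
python3 -m handwheel '[[-5.2,-0.7,17.4,0,-0.05,0,0],[-4.3,-0.6,17.6,0,-0.05,0,0],[-3.5,-0.6,17.8,0,-0.05,0,0],[-2.6,-0.6,18,0,-0.05,0,0],[5.4,0,14,0,0,0,0],[5.4,0,14,0,0,0,0],[-5,0,3.5,0,0,0,0],[-5,0,3.5,0,0,0,0],[-5,0,3.5,0,0,0,0],[-5,0,3.5,0,0,0,0]]'
python3 -m handwheel '[[-5,0,3.5,0,0,0,0],[-1.5,0,1,0,0,0,0]]'
python3 -m handwheel '[[-3.6,0,-3,0,0.1,0,0],[-3.6,0,-3,0,0.1,0,0],[-3.6,0,-3,0,0.1,0,0],[-3.6,0,-3,0,0.1,0,0]]'
python3 - <<'E'
from h import *
R,p=pose()
print(((p-c)@n).round(1),((p-c)@a).round(1),p.round(1))
E
```

```text
t: 5.8
ee_pos: [585.4, 166.3, 11.6]
orientation: [2.402, 1.333, -0.754]
ft_force: [0.2, 0.3, 0.7]
width: 88.0
grasp_force: 0.0
t: 6.05
ee_pos: [581.3, 160.0, 11.1]
orientation: [2.402, 1.334, -0.754]
ft_force: [2.2, 3.0, -0.4]
width: 87.8
grasp_force: 1.2
t: 6.55
ee_pos: [577.3, 153.6, 28.5]
orientation: [2.647, 1.471, -0.274]
ft_force: [0.4, 0.3, -0.4]
width: 87.8
grasp_force: 0.1
-2.5 -2.2 [577.3 153.6  28.5]
```

```bash
python3 -m handwheel '[[20,0,0,0,0,0,0],[20,0,-20,0,0.05,0,0],[0,0,-40,0,0.05,0,0],[0,0,-40,0,0.05,0,0],[0,0,-40,0,0.05,0,0]]'
python3 - <<'E'
from h import *
C=c-56*n-2.5*a
rows([(tool(0,n,a),C+z*200-40*a,9)],0)
E
```

```text
t: 7.18
ee_pos: [607.6, 202.9, 159.3]
orientation: [2.742, 1.525, -0.013]
ft_force: [0.1, -0.2, -0.4]
width: 88.1
grasp_force: 0.0
n=9
[[-12.4,-4.5,-4.4,-0.001,0.001,-0.174,0],[-11.4,-6.5,-4.4,-0.001,0.001,-0.174,0],[-10.1,-8.4,-4.4,-0.001,0.001,-0.174,0],[-8.5,-10.0,-4.4,-0.001,0.001,-0.174,0],[-6.6,-11.4,-4.5,-0.001,0.001,-0.174,0],[-4.6,-12.3,-4.5,-0.001,0.001,-0.174,0],[-2.4,-12.9,-4.5,-0.001,0.001,-0.174,0],[-0.1,-13.2,-4.5,-0.001,0.001,-0.174,0],[2.2,-13.0,-4.5,-0.001,0.001,-0.174,0]]
```

```bash
python3 -m handwheel '[[-12.4,-4.5,-4.4,0,0,-0.174,0],[-11.4,-6.5,-4.4,0,0,-0.174,0],[-10,-8.4,-4.4,0,0,-0.174,0],[-8.5,-10,-4.4,0,0,-0.174,0],[-6.6,-11.4,-4.5,0,0,-0.174,0],[-4.6,-12.3,-4.5,0,0,-0.174,0],[-2.4,-12.9,-4.5,0,0,-0.174,0],[0,-13.2,-4.5,0,0,-0.174,0],[2.2,-13,-4.5,0,0,-0.174,0],[50,0,0,0,0,0,0]]'
python3 -m handwheel '[[0,0,0,0,0,0,0],[0,0,0,0,0,0,0]]'
python3 -c "
from h import *
snap('wrist','w4')"
```

```text
t: 8.43
ee_pos: [473.9, 155.5, 200.1]
orientation: [-0.87, -3.017, 0.015]
ft_force: [-0.6, 0.7, 0.5]
width: 88.1
grasp_force: 0.0
t: 8.68
ee_pos: [473.0, 156.0, 199.9]
orientation: [-0.868, -3.017, 0.015]
ft_force: [0.0, -0.0, 0.6]
width: 88.0
grasp_force: 0.0
```

View pics/w4.png

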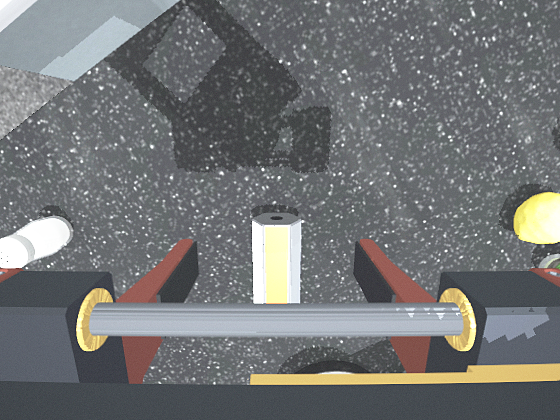

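The orange face is on top, with its top strip at columns 264-289 and its near end at row 223. White is to the left. Step 1 is met, and the next job is the grasp.

```bash
python3 - <<'E'
from h import *
d=load('w4');b=load('t0')
X=onplane(d,[(264.5,224),(288.5,224),(264,301),(289.5,301)],50)
print(X.round(1))
l=(X[2]+X[3]-X[0]-X[1])[:2];yaw=np.arctan2(l[1],l[0]);e=(X[0]+X[1])/2
a2=np.array([np.cos(yaw),np.sin(yaw),0]);C=e+60*a2;C[2]=0
print(np.degrees(yaw),C)
n2=np.array([-a2[1],a2[0],0])
R,p=pose();print('tool y.n2',R.as_matrix()[:,1]@n2)
# grasp: tool z down; grasp at height 25 -> TCP z=6
rows([(tool(0,n2,a2),C+z*80,4),(tool(0,n2,a2),C+z*8,4)],0)
E
```

```text
[[489.5 129.5  50. ]
 [502.7 150.9  50. ]
 [565.9  79.9  50. ]
 [581.  104.4  50. ]]
-31.836967118824475 [547.0761975  108.51479641   0.        ]
tool y.n2 0.9999373073242348
n=4
[[-21.9,0.1,30.0,-0.002,0.0,-0.001,0],[-21.9,0.0,30.0,-0.002,0.0,-0.001,0],[-21.9,-0.1,30.0,-0.002,0.0,-0.001,0],[-21.9,-0.2,30.0,-0.002,0.0,-0.001,0]]
n=4
[[0.0,0.0,18.0,0.0,0.0,0.0,0],[0.0,0.0,18.0,0.0,0.0,0.0,0],[0.0,0.0,18.0,0.0,0.0,0.0,0],[0.0,0.0,18.0,0.0,0.0,0.0,0]]
```

```bash
python3 -m handwheel '[[-22,0,30,0,0,0,0],[-22,0,30,0,0,0,0],[-22,0,30,0,0,0,0],[-22,0,30,0,0,0,0],[0,0,18,0,0,0,0],[0,0,18,0,0,0,0],[0,0,19,0,0,0,0],[0,0,18,0,0,0,0],[0,0,0,0,0,0,0]]'
python3 -m handwheel '[[0,0,0,0,0,0,0.35],[0,0,0,0,0,0,0.6],[0,0,0,0,0,0,1],[0,0,0,0,0,0,1],[0,0,0,0,0,0,1],[0,0,0,0,0,0,1]]'
python3 -m handwheel '[[0,0,-10,0,0,0,1],[0,0,-30,0,0,0,1],[0,0,-40,0,0,0,1],[0,0,-50,0,0,0,1],[0,0,-50,0,0,0,1],[0,0,-40,0,0,0,1],[0,0,0,0,0,0,1]]'
```

```text
t: 9.85
ee_pos: [544.1, 106.7, 5.3]
orientation: [-0.869, -3.014, 0.017]
ft_force: [-0.1, 0.3, 1.1]
width: 87.9
grasp_force: 0.0
t: 10.6
ee_pos: [546.1, 106.9, 7.2]
orientation: [-0.871, -3.017, 0.014]
ft_force: [0.5, 3.7, 5.7]
width: 54.4
grasp_force: 30.0
t: 11.48
ee_pos: [547.6, 108.5, 229.2]
orientation: [0.871, 3.017, -0.012]
ft_force: [-0.0, 0.0, -5.6]
width: 54.4
grasp_force: 30.0
```

```bash
cat >> h.py <<'E'
S0=np.array([604,-280,100.])
def bedf(yaw): 
    h=np.array([np.cos(yaw),np.sin(yaw),0]);w=np.array([-h[1],h[0],0]);t=np.pi/6
    return h,w,h*np.cos(t)+z*np.sin(t),-h*np.sin(t)+z*np.cos(t)
E
python3 - <<'E'
from h import *
h,w,u,N=bedf(np.radians(-45))
p=S0+90*h;p[2]=280
rows([(frame(w,-z),p,10)],1)
E
```

```text
n=10
[[-34.3,-31.9,-4.7,-0.001,0.0,0.022,1],[-35.0,-31.1,-4.8,-0.001,0.0,0.022,1],[-35.7,-30.3,-4.8,-0.001,0.0,0.022,1],[-36.3,-29.5,-4.8,-0.001,0.0,0.022,1],[-37.0,-28.7,-4.9,-0.001,0.0,0.022,1],[-37.6,-27.9,-4.9,-0.001,0.0,0.022,1],[-38.2,-27.0,-4.9,-0.001,0.0,0.022,1],[-38.8,-26.1,-5.0,-0.001,0.0,0.022,1],[-39.4,-25.3,-5.0,-0.001,0.0,0.022,1],[-39.9,-24.4,-5.0,-0.001,0.0,0.022,1]]
```

```bash
python3 -m handwheel '[[-34,-32,-5,0,0,0.022,1],[-35,-31,-5,0,0,0.022,1],[-36,-30,-5,0,0,0.022,1],[-36,-29.5,-5,0,0,0.022,1],[-37,-28.7,-5,0,0,0.022,1],[-37.6,-28,-5,0,0,0.022,1],[-38,-27,-5,0,0,0.022,1],[-39,-26,-5,0,0,0.022,1],[-39.5,-25.3,-5,0,0,0.022,1],[-40,-24.4,-5,0,0,0.022,1]]'
python3 -m handwheel '[[0,0,0,0,0,0,1],[0,0,0,0,0,0,1]]'
python3 -c "
from h import *
snap('wrist','w5')"
```

```text
t: 12.72
ee_pos: [666.4, -343.8, 275.7]
orientation: [-1.195, -2.897, 0.015]
ft_force: [0.1, 0.6, -4.8]
width: 54.5
grasp_force: 30.0
t: 12.98
ee_pos: [666.3, -342.3, 276.3]
orientation: [-1.195, -2.898, 0.014]
ft_force: [0.2, 0.5, -4.2]
width: 54.5
grasp_force: 30.0
```

View pics/w5.png

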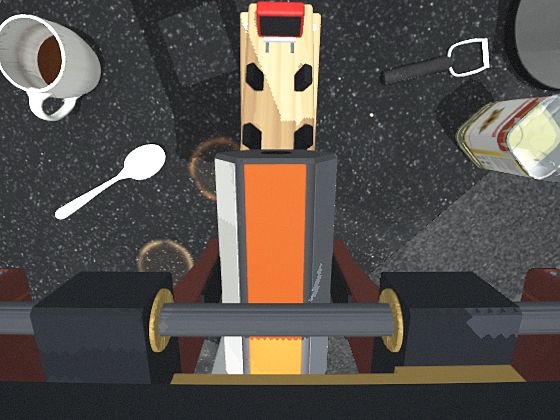

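The wrist view looks down the slope. The jaw is at the top (280,20), the lower saddles are near (255,76) and (303,76), and the upper saddles are near (252,136) and (303,136). The stone is orange up in the hand. I'll enlarge the holder.

```bash
python3 - <<'E'
from h import *
f=load('w5')['frame'][0:155,225:335]
cv2.imwrite('pics/c5.png',cv2.resize(f,None,fx=3.85,fy=3.85,interpolation=cv2.INTER_CUBIC))
E
```

```text
(no output)
```

View pics/c5.png

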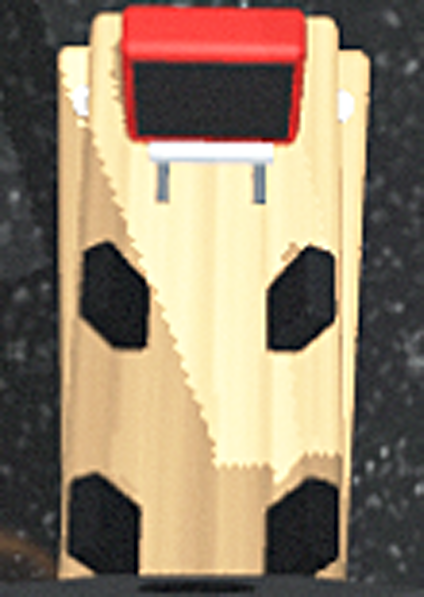

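```bash
cat > fit.py <<'E'
from h import *
from scipy.optimize import least_squares
d=load('w5')
B=[];U=[]
def add(x,y,hh,u,v): B.append([x,y,hh]);U.append([225+u/3.85-.37,v/3.85-.37])
add(-46,-15.5,-25,148,290);add(-24,-15.5,-25,148,350);add(-46,15.5,-25,267,290);add(-24,15.5,-25,267,350)
add(24,-15.5,-25,138,520);add(24,15.5,-25,267,518)
add(-46,-26.5,-6,107,240);add(-46,26.5,-6,310,245);add(24,-26.5,-6,103,473);add(24,26.5,-6,320,478)
add(-100,-25,11,125,58);add(-100,25,11,307,58)
B=np.array(B);U=np.array(U)
def W(q):
    h,w,u,N=bedf(q[3]);return q[:3]+B[:,:1]*u+B[:,1:2]*w+B[:,2:]*N
r=least_squares(lambda q:(proj(d,W(q))-U).ravel(),[604,-280,100,-.785],loss='soft_l1',x_scale=[1,1,1,.01])
if __name__=='__main__':
    print(r.x.round(2),np.degrees(r.x[3]));print((proj(d,W(r.x))-U).round(1).tolist())
E
python3 fit.py
```

```text
[ 597.08 -272.59  118.42   -0.8 ] -45.605756540421346
[[2.0, 0.3], [1.4, 2.0], [-0.5, 0.7], [-0.6, 2.5], [2.7, -1.9], [-0.7, -0.9], [1.3, 0.7], [-0.1, 0.2], [-0.4, 0.3], [-2.1, -0.1], [-1.0, -7.1], [0.2, -6.5]]
```

```bash
sed -i 's/^B=np.array(B)/k=[0,2,4,5,6,7,8,9];B=[B[i] for i in k];U=[U[i] for i in k]\nB=np.array(B)/' fit.py; python3 fit.py; python3 - <<'E'
from fit import *
# project fitted saddle centres (mid-height) into top & scene to compare with my picks
q=r.x;h,w,u,N=bedf(q[3]);P=np.array([q[:3]+x*u+y*w-15*N for x,y in((-35,27),(-35,-27),(35,27),(35,-27))]+[q[:3]+63*u+7*N])
for f,o in(('t0',(310,160,400,0)),('s0',(310,170,400,300))):
    p=proj(load(f),P);print(f,((p+.375-o[:2])*4+o[2:]).round().tolist())
E
```

```text
[ 597.64 -273.25  127.55   -0.79] -44.99045449128787
[[1.2, -0.1], [-0.5, 0.0], [2.5, -0.7], [-0.0, -0.1], [0.2, 0.2], [0.2, -1.0], [-1.0, 1.5], [-1.1, 0.4]]
t0 [[550.0, 153.0], [601.0, 199.0], [610.0, 88.0], [662.0, 135.0], [656.0, 89.0]]
s0 [[559.0, 418.0], [608.0, 458.0], [617.0, 352.0], [666.0, 391.0], [659.0, 335.0]]
```

```bash
cat > fit2.py <<'E'
from fit import *
Bs=np.array([(-35,27,-15),(-35,-27,-15),(35,27,-15),(35,-27,-15),(63,0,7)],float)
pk={'t0':[(548,155),(596,203),(610,92),(657,137),(660,90)],'s0':[(562,432),(606,467),(622,363),(664,402),(663,347)]}
of={'t0':(310,160,400,0),'s0':(310,170,400,300)}
D={f:load(f) for f in pk}
def res(q):
    h,w,u,N=bedf(q[3]);P=q[:3]+Bs[:,:1]*u+Bs[:,1:2]*w+Bs[:,2:]*N
    o=[((proj(d,W(q))-U)/2).ravel()]
    for f in pk: o.append((proj(D[f],P)-(np.array(of[f][:2])+(np.array(pk[f])-of[f][2:])/4-.375)).ravel())
    return np.concatenate(o)
r2=least_squares(res,r.x,x_scale=[1,1,1,.01],loss='soft_l1');q=r2.x
C=np.linalg.inv(r2.jac.T@r2.jac)
S=q[:3];h,w,u,N=bedf(q[3])
if __name__=='__main__':
    print(q.round(2),np.degrees(q[3]),np.sqrt(np.diag(C)).round(3));print(res(q).reshape(-1,2).round(1).tolist())
E
python3 fit2.py
```

```text
[ 596.76 -273.27  117.73   -0.8 ] -45.98857422546489 [0.755 0.725 2.292 0.019]
[[0.8, 0.3], [-0.5, 0.6], [0.9, -0.9], [-0.8, -0.3], [0.5, 0.5], [-0.3, 0.4], [-0.6, 0.2], [-1.5, 0.2], [0.1, 0.2], [0.5, -0.1], [-0.3, 0.2], [0.6, 0.9], [-1.4, 1.1], [-1.1, -1.5], [-0.1, -0.1], [-1.5, -0.5], [0.2, -0.4], [-1.3, -0.6]]
```

```bash
python3 - <<'E'
from fit2 import *
T=frame(w,-N)
rows([(T,S-6*u+(80-17.8)*N,8),(T,S-6*u+(14-17.8)*N,4)],1)
R,p=pose();print((R.inv().apply(w)).round(3))
E
```

```text
n=8
[[16.7,0.2,13.6,-0.001,-0.066,0.003,1],[17.6,0.1,12.5,-0.001,-0.066,0.003,1],[18.4,0.1,11.3,-0.001,-0.066,0.003,1],[19.1,-0.0,10.1,-0.001,-0.066,0.003,1],[19.7,-0.1,8.8,-0.001,-0.066,0.003,1],[20.2,-0.1,7.5,-0.001,-0.066,0.003,1],[20.7,-0.2,6.1,-0.001,-0.066,0.003,1],[21.0,-0.3,4.8,-0.001,-0.066,0.003,1]]
n=4
[[0.0,0.0,16.5,0.0,0.0,0.0,1],[-0.0,-0.0,16.5,0.0,0.0,0.0,1],[-0.0,0.0,16.5,0.0,0.0,0.0,1],[0.0,0.0,16.5,0.0,0.0,0.0,1]]
[-0.021  1.    -0.011]
```

```bash
python3 -m handwheel '[[16.7,0,13.6,0,-0.066,0.003,1],[17.6,0,12.5,0,-0.066,0.003,1],[18.4,0,11.3,0,-0.066,0.003,1],[19,0,10,0,-0.066,0.003,1],[19.7,0,8.8,0,-0.066,0.003,1],[20.2,0,7.5,0,-0.066,0.003,1],[20.7,0,6,0,-0.066,0.003,1],[21,0,4.8,0,-0.066,0.003,1],[0,0,16,0,0,0,1],[0,0,0,0,0,0,1]]'
python3 - <<'E'
from fit2 import *
T=frame(w,-N)
rows([(T,S-6*u+(14-17.8)*N,3)],1)
d=snap('wrist','w6');s=snap('scene','s6')
f=cv2.resize(s['frame'][130:250,290:450],(560,420),interpolation=cv2.INTER_CUBIC)
cv2.imwrite('pics/c6.png',cv2.resize(np.hstack([f,d['frame']]),(800,300)))
E
```

```text
t: 14.28
ee_pos: [579.0, -253.9, 156.0]
orientation: [1.032, 2.432, -0.285]
ft_force: [-0.5, 0.5, -4.0]
width: 54.4
grasp_force: 30.0
n=3
[[0.9,-0.2,16.7,-0.001,0.002,0.0,1],[0.8,-0.2,16.7,-0.001,0.002,0.0,1],[0.8,-0.2,16.7,-0.001,0.002,0.0,1]]
```

View pics/c6.png

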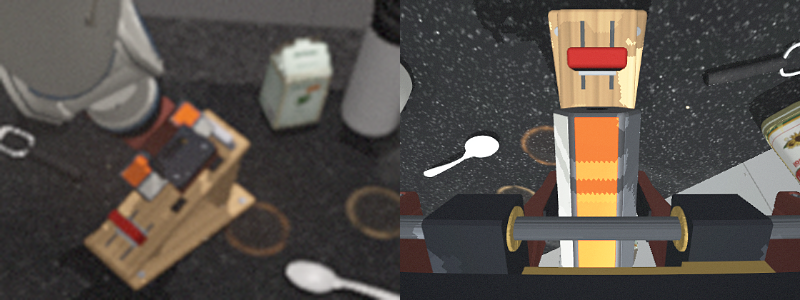

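The stone sits over the holder, orange up. Stone, bed and jaw share one centre line (column ~597 in the crop). Lowering now.

```bash
python3 -m handwheel '[[1,0,16.7,0,0,0,1],[1,0,16.7,0,0,0,1],[1,0,16.7,0,0,0,1],[0,0,0,0,0,0,1]]'
python3 -m handwheel '[[0,0,3,0,0,0,1],[0,0,3,0,0,0,1],[0,0,0,0,0,0,1]]'
python3 - <<'E'
from fit2 import *
R,p=pose();v=p-S;print((v@u).round(1),(v@w).round(1),(v@N+17.8).round(1))
d6=load('w6')
M=np.array([R.inv()*1]) if 0 else None
# jaw top corners: intersect rays with plane N=11 over seat
pts=np.array([(234,66),(319,66),(234,97),(319,97)],float)
k=cv2.undistortPoints(pts.reshape(-1,1,2),K(d6),np.array(d6['distortion'],float))[:,0]
Rm=np.array(d6['R']);cc=-Rm.T@np.array(d6['t']);ry=np.c_[k,np.ones(4)]@Rm
X=cc+ry*(((S+11*N-cc)@N)/(ry@N))[:,None]
print(((X-S)@u).round(1),((X-S)@w).round(1))
E
```

```text
t: 14.88
ee_pos: [594.9, -271.6, 111.8]
orientation: [1.034, 2.43, -0.285]
ft_force: [-0.6, -0.1, -6.4]
width: 54.5
grasp_force: 30.0
t: 15.25
ee_pos: [596.9, -273.2, 107.2]
orientation: [1.033, 2.43, -0.285]
ft_force: [0.3, -0.3, -4.9]
width: 54.1
grasp_force: 30.0
-5.2 0.1 8.7
[-108.3 -108.4  -91.1  -91.2] [-24.4  25.3 -24.9  25.9]
```

```bash
python3 -m handwheel '[[-3,0,0,0,0,0,1],[0,0,2,0,0,0,1],[0,0,2,0,0,0,1],[0,0,0,0,0,0,1]]'
python3 -m handwheel '[[0,0,1.5,0,0,0,1],[0,0,1.5,0,0,0,1],[0,0,0,0,0,0,1]]'
```

```text
t: 15.75
ee_pos: [600.0, -276.5, 104.8]
orientation: [1.033, 2.43, -0.285]
ft_force: [-0.1, 0.4, -5.1]
width: 54.8
grasp_force: 30.0
t: 16.12
ee_pos: [600.9, -277.4, 102.8]
orientation: [1.032, 2.43, -0.285]
ft_force: [-2.2, 2.9, 2.0]
width: 54.1
grasp_force: 30.0
```

```bash
python3 -m handwheel '[[0,0,1,0,0,0,1],[0,0,0,0,0,0,1]]'
python3 - <<'E'
from fit2 import *
o=sensors.get_obs();R,p=pose();v=p-S;print((v@u).round(1),(v@w).round(1),(v@N+17.8).round(1)); F=o['ft_force']-[0,0,-5];print([(F@k).round(1) for k in(u,w,N)],o['moment'].round(2),R.inv().apply(w).round(3))
E
```

```text
t: 16.38
ee_pos: [601.0, -277.5, 102.7]
orientation: [1.032, 2.429, -0.286]
ft_force: [-10.3, 9.5, 11.8]
width: 54.3
grasp_force: 30.0
-2.3 0.1 1.8
[np.float64(-3.7), np.float64(-0.8), np.float64(21.5)] [ 0.54  1.   -0.12] [-0.     1.    -0.004]
```

```bash
python3 -m handwheel '[[0,0,-0.8,0,0,0,1],[0,0,0,0,0,0,0.8],[0,0,0,0,0,0,0.5],[0,0,0,0,0,0,0.2],[0,0,0,0,0,0,0],[0,0,0,0,0,0,0],[0,0,0,0,0,0,0],[0,0,0,0,0,0,0]]'
python3 -m handwheel '[[0,0,-25,0,0,0,0],[0,0,-35,0,0,0,0],[0,0,-40,0,0,0,0],[0,0,-20,0,0,0,0],[0,0,0,0,0,0,0.5],[0,0,0,0,0,0,1]]'
python3 - <<'E'
from fit2 import *
d=snap('wrist','w7')
im=d['frame'].astype(int);B_,G,R_=im[...,0],im[...,1],im[...,2]
om=((R_>180)&(G>80)&(B_<170)&(R_-B_>80)&(G-B_>30)).astype(np.uint8)
rm=((R_>120)&(G<70)&(B_<70)).astype(np.uint8)
for nm,m in(('or',om),('red',rm)):
    k,l,s,_=cv2.connectedComponentsWithStats(m);print(nm,[s[i].tolist() for i in np.argsort(-s[1:,4])[:3]+1])
g=lambda P:proj(d,P).round().tolist()
print('jaw top pred',g([S+x*u+y*w+11*N for x in(-116,-100) for y in(-25,25)]))
print('stone top pred x=-40..',g([S+x*u+y*w+25*N for x in(-60,-65,-75,-100) for y in(-12.5,12.5)]))
E
```

```text
t: 17.38
ee_pos: [601.1, -277.7, 102.2]
orientation: [1.033, 2.43, -0.285]
ft_force: [0.7, 0.2, -0.4]
width: 88.3
grasp_force: 0.0
t: 18.12
ee_pos: [559.1, -233.8, 205.2]
orientation: [1.033, 2.431, -0.285]
ft_force: [-0.3, 0.4, -0.2]
width: 71.6
grasp_force: 0.0
or [[260, 146, 32, 140, 4189], [236, 49, 68, 123, 1714], [222, 37, 81, 112, 1226]]
red [[245, 80, 64, 22, 602], [511, 193, 49, 32, 353], [555, 184, 4, 2, 6]]
jaw top pred [[243.0, 68.0], [309.0, 68.0], [244.0, 91.0], [309.0, 91.0]]
stone top pred x=-40.. [[260.0, 145.0], [293.0, 145.0], [259.0, 138.0], [293.0, 138.0], [259.0, 124.0], [293.0, 125.0], [259.0, 89.0], [293.0, 89.0]]
```

```bash
python3 - <<'E'
from fit2 import *
R,p=pose();v=p-S;print((v@u).round(1),(v@w).round(1),(v@N).round(1))
T=frame(w,-N)
rows([(T,S-134*u+50*N,4),(T,S-134*u-7*N,3)],1)
E
```

```text
-3.7 0.3 102.7
n=4
[[32.6,-0.0,13.0,-0.001,0.001,0.0,1],[32.6,-0.0,13.0,-0.001,0.001,0.0,1],[32.6,-0.0,13.1,-0.001,0.001,0.0,1],[32.6,-0.1,13.1,-0.001,0.001,0.0,1]]
n=3
[[-0.0,0.0,19.0,0.0,0.0,0.0,1],[0.0,-0.0,19.0,0.0,0.0,0.0,1],[-0.0,0.0,19.0,0.0,0.0,0.0,1]]
```

```bash
python3 -m handwheel '[[32.6,0,13,0,0,0,1],[32.6,0,13,0,0,0,1],[32.6,0,13,0,0,0,1],[32.6,0,13,0,0,0,1],[0,0,19,0,0,0,1],[0,0,19,0,0,0,1],[0,0,19,0,0,0,1],[0,0,0,0,0,0,1]]'
python3 -m handwheel '[[-6,0,0,0,0,0,1],[-6,0,0,0,0,0,1],[-4,0,0,0,0,0,1],[-4,0,0,0,0,0,1],[0,0,0,0,0,0,1]]'
```

```text
t: 19.18
ee_pos: [529.3, -192.0, 64.6]
orientation: [1.052, 2.463, -0.286]
ft_force: [0.2, 0.8, 0.5]
width: 0.2
grasp_force: 0.0
t: 19.8
ee_pos: [540.6, -204.0, 75.0]
orientation: [1.053, 2.463, -0.286]
ft_force: [-0.8, -0.6, -1.5]
width: 0.9
grasp_force: 0.6
```

```bash
cat > st.py <<'E'
from fit2 import *
o=sensors.get_obs();R,p=pose();v=p-S;F=o['ft_force']
print([(v@k).round(1) for k in(u,w,N)],'F',[(F@k).round(1) for k in(u,w,N)]);print(R.inv().apply(w).round(3),R.inv().apply(N).round(3),o['qpos'].round(2))
E
python3 st.py
```

```text
[np.float64(-98.3), np.float64(7.8), np.float64(7.4)] F [np.float64(-0.8), np.float64(-1.0), np.float64(-1.2)]
[ 0.001  1.    -0.018] [ 0.029 -0.018 -0.999] [-0.24  0.51  2.1  -1.19  0.29  0.12]
```

```bash
python3 -m handwheel '[[3,0,0,0,0,0,1],[0,0,0,0,0,0,1]]'
python3 st.py; python3 -m handwheel '[[0,-4,4,0,0,0,1],[0,-3.5,4,0,0,0,1],[0,0,4,0,0,0,1],[0,0,0,0,0,0,1]]'; python3 st.py
```

```text
t: 20.05
ee_pos: [538.9, -201.6, 73.5]
orientation: [1.052, 2.463, -0.285]
ft_force: [-0.2, -0.2, 0.7]
width: 0.2
grasp_force: 0.0
[np.float64(-101.6), np.float64(8.2), np.float64(7.6)] F [np.float64(0.3), np.float64(-0.3), np.float64(0.6)]
[ 0.     1.    -0.017] [ 0.029 -0.017 -0.999] [-0.23  0.51  2.11 -1.21  0.29  0.14]
t: 20.55
ee_pos: [536.9, -211.3, 62.4]
orientation: [1.053, 2.464, -0.286]
ft_force: [-0.9, -0.1, -0.2]
width: 0.4
grasp_force: 0.0
[np.float64(-102.3), np.float64(0.0), np.float64(-4.8)] F [np.float64(-0.5), np.float64(-0.7), np.float64(0.1)]
[ 0.     1.    -0.018] [ 0.03  -0.018 -0.999] [-0.25  0.53  2.11 -1.29  0.28  0.21]
```

```bash
python3 -m handwheel '[[-4,0,0,0,0,0,1],[-4,0,0,0,0,0,1],[0,0,0,0,0,0,1]]'; python3 st.py;  python3 -m handwheel '[[-4,0,0,0,0,0,1],[0,0,0,0,0,0,1]]'; python3 st.py
python3 -m handwheel '[[-2,0,0,0,0,0,1],[0,0,0,0,0,0,1]]'; python3 st.py
```

```text
t: 20.92
ee_pos: [541.9, -216.3, 66.7]
orientation: [1.053, 2.463, -0.285]
ft_force: [-1.7, 0.6, -1.7]
width: 0.3
grasp_force: 0.7
[np.float64(-94.0), np.float64(0.2), np.float64(-4.6)] F [np.float64(-2.2), np.float64(-0.8), np.float64(-0.7)]
[ 0.001  1.    -0.017] [ 0.029 -0.017 -0.999] [-0.26  0.53  2.1  -1.24  0.28  0.14]
t: 21.18
ee_pos: [544.4, -218.8, 68.7]
orientation: [1.053, 2.463, -0.285]
ft_force: [-1.0, 1.7, 0.3]
width: 0.6
grasp_force: 1.2
[np.float64(-90.0), np.float64(0.2), np.float64(-4.7)] F [np.float64(-1.5), np.float64(0.5), np.float64(1.2)]
[ 0.001  1.    -0.017] [ 0.029 -0.017 -0.999] [-0.27  0.53  2.09 -1.21  0.28  0.11]
t: 21.42
ee_pos: [544.5, -219.0, 68.8]
orientation: [1.052, 2.465, -0.284]
ft_force: [-4.8, 7.2, 0.2]
width: 0.4
grasp_force: 3.7
[np.float64(-89.7), np.float64(0.1), np.float64(-4.7)] F [np.float64(-7.3), np.float64(1.6), np.float64(4.5)]
[-0.     1.    -0.017] [ 0.031 -0.017 -0.999] [-0.27  0.53  2.09 -1.2   0.28  0.1 ]
```

```bash
for i in 1 2; do python3 -m handwheel '[[-2,0,0,0,0,0,1],[0,0,0,0,0,0,1]]' | grep force; python3 st.py; done
```

```text
ft_force: [-8.2, 11.8, 0.3]
grasp_force: 5.9
[np.float64(-89.1), np.float64(0.1), np.float64(-4.7)] F [np.float64(-12.2), np.float64(2.3), np.float64(7.4)]
[-0.001  1.    -0.017] [ 0.033 -0.017 -0.999] [-0.27  0.52  2.09 -1.18  0.28  0.08]
ft_force: [-11.6, 18.2, -0.0]
grasp_force: 8.8
[np.float64(-89.1), np.float64(0.0), np.float64(-4.7)] F [np.float64(-18.3), np.float64(4.3), np.float64(10.6)]
[-0.001  1.    -0.016] [ 0.035 -0.016 -0.999] [-0.27  0.52  2.09 -1.17  0.28  0.07]
```

```bash
python3 -m handwheel '[[-2,0,0,0,0,0,1],[0,0,0,0,0,0,1]]' | grep force; python3 st.py
```

```text
ft_force: [-13.6, 24.0, 0.1]
grasp_force: 11.8
[np.float64(-89.0), np.float64(0.0), np.float64(-4.7)] F [np.float64(-23.1), np.float64(6.9), np.float64(13.4)]
[-0.002  1.    -0.016] [ 0.038 -0.016 -0.999] [-0.27  0.52  2.08 -1.16  0.28  0.05]
```

```bash
python3 -m handwheel '[[8,0,0,0,0,0,1],[6,0,0,0,0,0,1],[0,0,-30,0,0,0,1],[0,0,-30,0,0,0,1],[0,0,0,0,0,0,1]]'
python3 - <<'E'
from fit2 import *
rows([(Ro.from_rotvec([1.033,2.431,-.285]),np.array([559.1,-233.8,205.2]),4)],1)
E
```

```text
t: 22.8
ee_pos: [523.0, -193.7, 120.6]
orientation: [1.051, 2.46, -0.284]
ft_force: [0.3, 0.1, -0.3]
width: 0.3
grasp_force: 0.0
n=4
[[-22.0,-0.6,-12.1,-0.003,-0.008,-0.0,1],[-22.0,-0.6,-12.0,-0.003,-0.008,-0.0,1],[-22.1,-0.6,-11.8,-0.003,-0.008,-0.0,1],[-22.2,-0.5,-11.6,-0.003,-0.008,-0.0,1]]
```

```bash
python3 -m handwheel '[[-22,-0.6,-12,-0.003,-0.008,0,1],[-22,-0.6,-12,-0.003,-0.008,0,1],[-22,-0.6,-12,-0.003,-0.008,0,1],[-22,-0.5,-12,-0.003,-0.008,0,1],[0,0,0,0,0,0,1],[0,0,0,0,0,0,1]]'
python3 - <<'E'
from fit2 import *
d=snap('wrist','w8');s=snap('scene','s8');t=snap('top','t8')
def ext(f,x=None):
    im=load(f)['frame'].astype(int);B_,G,R_=im[...,0],im[...,1],im[...,2]
    if f[0]!='w': im=im[150:260,310:410];B_,G,R_=im[...,0],im[...,1],im[...,2]
    om=((R_>150)&(G>60)&(R_-B_>100)&(G-B_>25)).astype(np.uint8)
    rm=((R_>110)&(G<70)&(B_<75)).astype(np.uint8)
    for nm,m in(('or',om),('red',rm)):
        k,l,q,ce=cv2.connectedComponentsWithStats(m);i=np.argsort(-q[1:,4])[0]+1;print(f,nm,q[i].tolist(),ce[i].round(1))
for f in('w7','w8','t0','t8','s0','s8'): ext(f)
c7=load('w7')['frame'];c8=d['frame']
print('col276 w8');print([(r,c8[r,276].tolist()) for r in range(95,165,4)])
E
python3 st.py
```

```text
t: 23.55
ee_pos: [557.0, -233.5, 201.9]
orientation: [1.036, 2.435, -0.286]
ft_force: [0.4, 0.2, 0.4]
width: 0.5
grasp_force: 0.0
w7 or [260, 146, 32, 140, 4216] [275.8 214. ]
w7 red [245, 80, 64, 22, 607] [285.1  89.9]
w8 or [262, 152, 32, 139, 2848] [277.6 197.8]
w8 red [247, 128, 63, 20, 896] [275.4 138.2]
t0 or [13, 33, 49, 53, 878] [40.2 55.8]
t0 red [22, 64, 13, 12, 77] [28.  69.5]
t8 or [42, 33, 22, 22, 215] [52.8 43.5]
t8 red [43, 64, 4, 8, 20] [44.3 67.5]
s0 or [29, 66, 1, 1, 1] [29. 66.]
s0 red [23, 63, 14, 14, 62] [29.4 69.7]
s8 or [35, 48, 12, 12, 80] [40.5 53.9]
s8 red [30, 56, 14, 13, 74] [36.3 62. ]
col276 w8
[(95, [110, 154, 187]), (99, [116, 158, 190]), (103, [116, 157, 192]), (107, [113, 155, 190]), (111, [116, 159, 192]), (115, [113, 157, 191]), (119, [118, 160, 193]), (123, [217, 210, 199]), (127, [92, 91, 156]), (131, [72, 75, 252]), (135, [61, 64, 234]), (139, [58, 60, 206]), (143, [52, 57, 205]), (147, [33, 32, 106]), (151, [166, 146, 126]), (155, [92, 198, 255]), (159, [89, 199, 255]), (163, [89, 197, 255])]
[np.float64(-7.0), np.float64(-0.8), np.float64(101.1)] F [np.float64(0.1), np.float64(-0.1), np.float64(-0.6)]
[-0.001  1.    -0.006] [-0.001 -0.006 -1.   ] [-0.29  0.29  2.02 -0.62  0.45 -0.54]
```

```bash
python3 -m handwheel '[[-30,0,-10,0,0,0,1],[-30,0,-10,0,0,0,1],[-30,0,-5,0,0,0,1],[-30,0,0,0,0,0,1],[0,0,0,0,0,0,1],[0,0,0,0,0,0,1]]'
python3 - <<'E'
from fit2 import *
d=snap('wrist','w9');im=d['frame']
P=lambda x,y,hh:proj(d,[S+x*u+y*w+hh*N])[0].round(1).tolist()
print('pred: stone near/far top',P(-60,0,25),P(60,0,25),'stop face top',P(60,0,7),'stop back',P(66,0,7),'jaw top back/front',P(-76,0,11),P(-60,0,11))
c0=int(P(60,0,25)[0])
last=None
for r in range(20,300):
    v=im[r,c0-3:c0+4].mean(0).round().astype(int)
    if last is None or abs(v-last).max()>25: print(r,v.tolist(),end=' ')
    last=v
print()
for cc in (c0-24,c0+24):
    print(cc,[(r,im[r,cc-1:cc+2].mean(0).round().astype(int).tolist()) for r in range(150,300,4)])
E
python3 st.py
```

```text
t: 24.45
ee_pos: [619.8, -298.2, 283.3]
orientation: [1.036, 2.436, -0.285]
ft_force: [0.5, 0.0, -0.9]
width: 0.5
grasp_force: 0.0
pred: stone near/far top [278.3, -14.5] [277.8, 149.2] stop face top [277.8, 147.8] stop back [277.8, 154.6] jaw top back/front [278.3, -29.9] [278.3, -6.8]
20 [68, 145, 253] 23 [95, 206, 255] 38 [76, 163, 253] 146 [173, 171, 226] 147 [183, 171, 157] 148 [218, 209, 200] 149 [255, 255, 255] 161 [208, 249, 255] 168 [88, 116, 148] 169 [53, 45, 39] 241 [93, 100, 103] 242 [60, 65, 69] 
253 [(150, [255, 255, 255]), (154, [255, 255, 255]), (158, [255, 255, 255]), (162, [223, 253, 255]), (166, [226, 255, 255]), (170, [58, 54, 50]), (174, [82, 80, 78]), (178, [65, 64, 61]), (182, [58, 59, 54]), (186, [73, 73, 69]), (190, [69, 68, 67]), (194, [73, 69, 68]), (198, [61, 58, 55]), (202, [61, 59, 58]), (206, [73, 69, 71]), (210, [69, 66, 63]), (214, [61, 60, 58]), (218, [41, 42, 40]), (222, [56, 53, 52]), (226, [42, 39, 40]), (230, [213, 212, 208]), (234, [206, 204, 199]), (238, [206, 205, 200]), (242, [203, 200, 195]), (246, [204, 204, 199]), (250, [205, 203, 197]), (
[... 633 characters left out ...]
4, [207, 219, 200]), (218, [195, 207, 186]), (222, [183, 193, 173]), (226, [190, 202, 183]), (230, [199, 212, 195]), (234, [143, 174, 174]), (238, [205, 221, 215]), (242, [243, 248, 243]), (246, [255, 255, 255]), (250, [255, 255, 255]), (254, [255, 255, 255]), (258, [255, 255, 255]), (262, [255, 255, 255]), (266, [206, 228, 184]), (270, [178, 181, 191]), (274, [44, 38, 36]), (278, [46, 40, 38]), (282, [49, 44, 44]), (286, [48, 44, 42]), (290, [47, 44, 40]), (294, [46, 40, 39]), (298, [46, 41, 37])]
[np.float64(112.1), np.float64(-0.6), np.float64(126.5)] F [np.float64(-0.4), np.float64(-0.2), np.float64(0.6)]
[-0.001  1.    -0.006] [-0.    -0.006 -1.   ] [-0.37  0.28  1.79 -0.38  0.62 -0.87]
```

```bash
python3 - <<'E'
from fit2 import *
d=load('w8');im=d['frame']
P=lambda x,y,hh:proj(d,[S+x*u+y*w+hh*N])[0].round(1).tolist()
print('jaw top back/front at home',P(-77.5,0,11),P(-61.5,0,11),'stone end top',P(-61.5,0,25),'bottom',P(-61.5,0,-20))
for cc in(262,277,290): print(cc,[(r,im[r,cc].tolist()) for r in range(143,157)])
# orange edge left/right for stone yaw & roll, in w9
d=load('w9');im=d['frame'].astype(int)
for r in (50,80,110,140):
    m=np.where((im[r,:,2]-im[r,:,0]>100)&(np.abs(np.arange(560)-278)<40))[0];print(r,m.min(),m.max(),P)if 0 else print(r,m.min(),m.max())
E
```

```text
jaw top back/front at home [278.2, 125.9] [278.1, 146.7] stone end top [278.2, 147.9] bottom [278.1, 144.5]
262 [(143, [58, 61, 207]), (144, [52, 56, 201]), (145, [41, 48, 188]), (146, [40, 44, 187]), (147, [40, 37, 113]), (148, [52, 45, 49]), (149, [98, 94, 88]), (150, [110, 107, 103]), (151, [118, 107, 97]), (152, [95, 117, 163]), (153, [72, 112, 210]), (154, [67, 110, 212]), (155, [94, 129, 227]), (156, [100, 154, 255])]
277 [(143, [62, 64, 208]), (144, [55, 56, 201]), (145, [43, 46, 188]), (146, [31, 36, 181]), (147, [41, 39, 112]), (148, [45, 45, 43]), (149, [117, 111, 103]), (150, [134, 128, 121]), (151, [166, 147, 127]), (152, [80, 143, 255]), (153, [88, 199, 255]), (154, [93, 201, 255]), (155, [93, 200, 255]), (156, [93, 200, 255])]
290 [(143, [52, 59, 207]), (144, [48, 50, 199]), (145, [46, 49, 188]), (146, [39, 47, 186]), (147, [39, 40, 112]), (148, [52, 50, 48]), (149, [93, 91, 83]), (150, [136, 127, 120]), (151, [164, 142, 122]), (152, [81, 145, 255]), (153, [85, 196, 255]), (154, [90, 203, 255]), (155, [93, 199, 255]), (156, [92, 201, 255])]
50 263 293
80 263 293
110 263 317
140 263 316
```

```bash
python3 -c "
from h import *
print(ctrl.close_job())"
```

```text
the job is handed in; nothing more can be done
None
```

I rolled the stone twice so its orange face is on top, laid it in the saddles and clamped it between the jaw and the end stop, and handed the job in at about 25 s; the last wrist images showed no gap at either end, but no verdict came back.

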